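Report a missing bolt and call for help

TASK

One of the four bolts of the folded metal cover is missing. Point at its empty hole with the fingertips just above it (within about 3 cm) for two seconds, then point in the same way, just above the trays' rims, at the middle of the tray that holds such bolts for two seconds, and then push the lever of the call switch fully over, away from the robot, and leave it there. Do not touch the cover, its bolts or the trays, do not bring the fingertips down over a fitted bolt or a wrong tray, even in passing, and leave all other things where they are.

Things in the scene. Friction and masses are not known exactly. Their poses are not given: they have to be found in the camera images.
- open_hole: The one empty bolt hole of the folded cover: round, 16 mm, dark inside, drilled down through the cover's top. Origin at the centre of its mouth, level with the cover's top (30 mm above the bench); z up. It may be any of the cover's four holes.
- cover: Upturned shallow tray of bare folded aluminium, fixed to the bench, 200 x 150 x 30 mm (its x, y, z). Origin at the centre of its underside, z up. Its four holes lie at x = +-75, y = +-50 mm in its frame; three have bolts.
- bolt_a: One of the three fitted steel hex bolts: only the head shows, 12 mm high and 27 mm across its flange. Origin on the cover's top, under the centre of the head.
- bolt_b: One of the three fitted steel hex bolts: only the head shows, 12 mm high and 27 mm across its flange. Origin on the cover's top, under the centre of the head.
- bolt_c: One of the three fitted steel hex bolts: only the head shows, 12 mm high and 27 mm across its flange. Origin on the cover's top, under the centre of the head.
- tray_bolts: Grey open tray, 100 x 100 mm, 35 mm high, loose on a 2 mm rubber mat, 0.3 to 0.6 kg, filled to less than its rim with loose hex bolts (about 40 mm long) like those fitted. One of three such trays in a row, whose order varies. Origin at the centre of its underside, z up.
- tray_washers: The same tray filled with round flat washers, 27 mm. Not the one wanted. Origin at the centre of its underside.
- tray_angles: The same tray filled with small L-shaped angle brackets, 34 x 22 mm. Not the one wanted. Origin at the centre of its underside.
- call (a joint): Call switch: a black toggle lever on a small grey block fixed to the bench between cover and mat. Value in rad: 0 = leaning fully to the block's -x side (it starts at 0 to 0.15), 0.5 = upright, 1.0 = fully over to the block's +x side, away from the robot. It turns with light friction (under 5 N at its tip) and stays where it is left.
- call_tip (a point): Centre of the round tip of the call lever, which moves with it; see call_base for sizes.
- call_base: Grey block of the call switch, 70 x 50 x 25 mm, fixed, turned up to 0.4 rad. Origin at the centre of its underside; z up; x the way the lever is pushed (away from the robot). The lever hinges about the block's y axis 22 mm above the bench and ends in a 26 mm black ball, centre 60 mm from the hinge (75 mm up when leaning, at x = -29 mm at joint 0 and +29 mm at joint 1).
- mallet: Bystander: loose mallet lying on the bench, head 100 mm long and 60 mm across, handle 200 mm. Origin under the head's centre; handle along its -x.
- socket: Bystander: loose steel wrench socket, 26 mm across and 34 mm high, standing near the middle of the cover's top. Origin at its foot.
- punch: Bystander: loose dark steel bar punch, 120 x 12 x 12 mm, lying on the bench between the robot and the work. Origin under its centre, length along x.
- tape: Bystander: loose grey tape roll, 84 mm across, 24 mm high, lying flat. Origin under its centre.
- jar: Bystander: closed jar, 64 mm across, 75 mm high, standing. Origin under its centre.
- wrench: Bystander: loose steel wrench lying flat. Origin under its middle, length along x.
- channel: Bystander: loose U-shaped steel channel offcut, 160 x 60 x 40 mm, near the robot. Origin under its centre, length along x.
There are look-alikes about, which are no part of the job. What is shaped like the call_base but red or turquoise is not meant. Leave any green look-alike of the tray_bolts alone.

How it is judged:
By the outcome, as a careful person would: the job done as asked, in the order asked, and still so for the second after the job is handed in, with the robot touching nothing.
It also fails if it takes over 56 s, if anything falls off the work surface, if the arm or the gripper's body presses on something with over 40 N, if the wrist force passes 120 N, or if a joint passes its speed limit or range.

ROBOT

A 7-joint arm with a two-finger parallel gripper is mounted at the origin on the work surface. World frame = base frame: x ahead of the robot, y to its left, z up, the work surface at z = 0. Lengths are in m, angles in rad, forces in N, time in s.
With the tool pointing down it reaches from about 0.425 to 0.925 m from the base axis. Payload 6.8 kg.
Tool frame: the origin (TCP) lies between the finger pads, 19 mm behind the fingertips; this is the grasp point; z points along the fingers, y is the direction in which the jaws open and shut (so a half turn about z gives the same grasp; the last joint's range is limited). The gripper opens to 85 mm and grips with 20 to 120 N. Pads are 22 mm wide; open, the fingers measure 114 mm over their backs; the gripper's body (76 mm by 85 mm) begins 54 mm behind the grasp point. The pads swing forward as they close: fully open they stand 13 mm farther back than shut.
Start: joints at [1.037, 0.477, 0.022, 1.555, -0.011, 1.109, -0.083], TCP at [0.279, -0.615, 0.25] pointing down, gripper open.
Joint ranges: [-2.96, 2.96], [-0.34, 2.1], [-1.41, 1.46], [0.24, 2.44], [-1.37, 4.51], [0.17, 1.92], [-2.96, 2.96]. Speed limits (rad/s): [2.39, 2.39, 3.14, 3.14, 3.14, 3.14, 3.14].

INTERFACE

Orientations are given as a unit quaternion [w, x, y, z].
In Python, from cell import env, kin, camera, calibration, job gives the robot as it stands. The module is installed in compiled form; this text tells all that it offers. Calls block until the motion is done:
- env.reach(position, orientation): joint-space move of the TCP to a pose.
- env.movel(position, velocity=0.15, rot=None, stop_force=None): straight line of the TCP; rot=None keeps the orientation; velocity is the mean speed in m/s. With stop_force (N) it stops when the force on the tool has changed by that much, and returns True; else False.
- env.goto_joints(angles): joint-space move.
- env.grip(opening, f_grip=None): finger opening in m; f_grip is the grip in N (None keeps the last); returns when the fingers have stopped.
- env.dwell(seconds).
- kin.inverse_kinematics(position, orientation): joint angles nearest the present ones, or None.
- env.get_state(): the state.
- camera(name): name is "scene" or "top" or "wrist"; returns (picture, depth): 480x640x3 uint8, blue, green, red; 480x640 float32, m along the optical axis (not along the pixel's ray), 0 where there is no reading.
- calibration(name): a dict with "fx", "fy", "cx", "cy" (pixels), "rvec" (rotation vector, rad) and "tvec" (3), from world to camera coordinates, as OpenCV has them. Camera axes: x right, y down, z forward; pixel columns grow to the right and rows downward; lengths in m; the calibration is good to about 2 mm. A picture is of the moment at which its call begins: read the wrist's pose just before it. calibration takes no time and is no camera call; for the wrist camera it gives the pose at the moment of the call.
A pose or a line that the arm cannot do raises env.PlanningError and nothing moves.
- job.job_done(): hands the job in, once; it reports no verdict.
The state is a dict: "time": time; "qpos": joint angles; "joint_velocities": joint speeds; "joint_torque": joint torques, N m; "tcp_pos": TCP position; "orientation": TCP orientation; "force": force on the tool from outside, world axes, zero at the start; "torque": the same for the moment, N m; "opening": finger opening in m.
Only numpy, scipy, OpenCV 4.12 (cv2) and the standard library are available. Lean on these libraries where they do the work, as an engineer would, in place of code of your own. Each camera call takes 0.05 s, during which the arm holds its last target. There are 200 camera calls.

## Working session

There is one attempt and no reset: what is moved stays moved. The work goes in short steps, each a Python script; the robot and the scene stay as the last script left them, time stands still between calls to the robot, and variables do not carry over. Pictures are saved under pics/ and viewed, about 8 in all and at most 12, crops included, and the job is handed in when it is done.

```bash
mkdir -p pics
cat > h.py <<'E'
import numpy as np, cv2
from cell import env, kin, camera, calibration, job
def pt(cal,u,v,z):
    R=cv2.Rodrigues(np.array(cal["rvec"],float))[0]; t=np.array(cal["tvec"],float).ravel()
    d=R.T@np.array([(u-cal["cx"])/cal["fx"],(v-cal["cy"])/cal["fy"],1]); c=-R.T@t
    return c+d*(z-c[2])/d[2]
def pd(cal,u,v,dep):
    R=cv2.Rodrigues(np.array(cal["rvec"],float))[0]; t=np.array(cal["tvec"],float).ravel()
    return R.T@(dep*np.array([(u-cal["cx"])/cal["fx"],(v-cal["cy"])/cal["fy"],1])-t)
def px(cal,p):
    return cv2.projectPoints(np.array([p],float),np.array(cal["rvec"],float),np.array(cal["tvec"],float),np.array([[cal["fx"],0,cal["cx"]],[0,cal["fy"],cal["cy"]],[0,0,1.]]),None)[0].ravel()
E
python3 - <<'E'
from h import *
for n in("scene","top"):
    im,d=camera(n); cv2.imwrite(f"pics/{n}1.png",im); np.savez(f"{n}1.npz",im=im,d=d)
    print(n,calibration(n))
s=env.get_state();print(s["time"],s["tcp_pos"],s["orientation"],s["opening"],s["force"])
E
```

```text
scene {'fx': 561.9791598873702, 'fy': 561.9791598873702, 'cx': 310.96899032049294, 'cy': 244.58791747171477, 'rvec': array([ 1.27652569,  2.31567617, -0.89682713]), 'tvec': array([ 0.3095948 , -0.2558428 ,  1.45230418])}
top {'fx': 520.3318956525428, 'fy': 520.3318956525428, 'cx': 331.50394573520606, 'cy': 247.91836195930546, 'rvec': array([ 2.14004592, -2.17829216,  0.12655251]), 'tvec': array([-0.00459003,  0.54669292,  1.33071395])}
0.1 [ 0.27859293 -0.61427982  0.24910658] [-7.98527498e-04  9.77420609e-01  2.11301341e-01 -2.44369593e-04] 0.08526210442882814 [ 0.09433952 -0.491109    0.24349468]
```

View pics/top1.png

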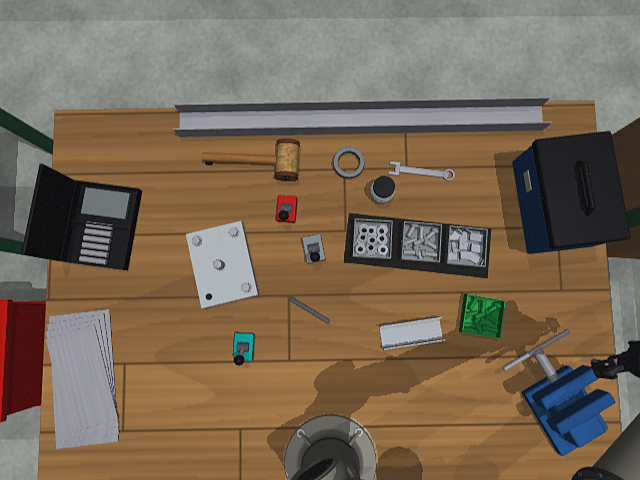

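View pics/scene1.png

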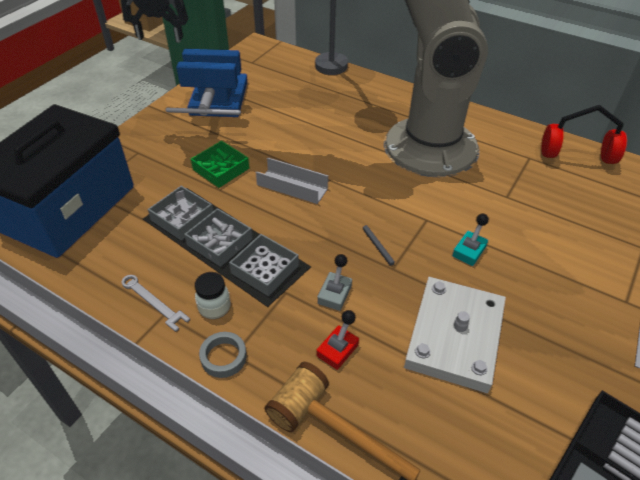

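The top view shows the cover with its empty hole at about (209,297) and bolts at (197,240), (234,232) and (246,287). The trays are at (372,240), (421,241) and (467,245). There are three switches: grey (313,248), red (286,208) and turquoise (243,346). Only the grey one is meant. I also leave the green tray (482,315) alone. Next I confirm with enlarged crops.

```bash
cat > m.py <<'E'
from h import *
T=np.load("top1.npz");S=np.load("scene1.npz");ct=calibration("top");cs=calibration("scene")
im=T["im"];a=cv2.resize(im[205:285,335:495],None,fx=5,fy=5,interpolation=2)
b=cv2.resize(im[215:315,180:340],None,fx=2.5,fy=2.5,interpolation=2);c=cv2.resize(S["im"][170:310,140:300],None,fx=2.5,fy=2.5,interpolation=2)[:200+50]
b=b[:250]
cv2.imwrite("pics/crop.png",cv2.resize(np.vstack([a[:,:800],np.hstack([b,c[:250]])]),(800,600)) if 0 else np.vstack([a[:340],np.hstack([b,c[100:350] if len(c)>=350 else cv2.copyMakeBorder(c,0,250-len(c),0,0,0)])]))
g=cv2.cvtColor(im,6).astype(int)
def cen(cal,img,x0,x1,y0,y1,thr,z,name):
    gg=cv2.cvtColor(img,6)[y0:y1,x0:x1]; n,l,st,ce=cv2.connectedComponentsWithStats((gg<thr).astype(np.uint8))
    for i in range(1,n):
        if st[i,4]>8: u,v=ce[i]+[x0,y0]; print(name,st[i],np.round([u,v],1),pt(cal,u,v,z).round(4))
cen(ct,im,202,217,289,304,90,.03,"hole top")
cen(cs,S["im"],483,498,297,310,90,.03,"hole scene")
cen(ct,im,303,328,248,268,45,.075,"ball top")
cen(cs,S["im"],328,354,250,272,45,.075,"ball scene")
for n,u,v in(("b1",197,240),("b2",234,232),("b3",246,287)): print(n,pt(ct,u,v,.042).round(3))
for n,u,v in(("socket",219,265),("punch",310,310),("jar",382,190),("chan",411,333)): print(n,pd(ct,u,v,T["d"][v,u]).round(3))
# base block / cover by mask
hsv=cv2.cvtColor(im,cv2.COLOR_BGR2HSV)
m=((hsv[...,1]<40)&(hsv[...,2]>60)).astype(np.uint8)
for nm,(x0,y0,x1,y1),z in(("cover",(180,215,265,312),.03),("base",(298,228,330,270),.025)):
    k=np.zeros_like(m);k[y0:y1,x0:x1]=m[y0:y1,x0:x1]
    cc=max(cv2.findContours(k,0,2)[0],key=cv2.contourArea);r=cv2.minAreaRect(cc)
    P=np.array([pt(ct,*q,z) for q in cv2.boxPoints(r)]);print(nm,P[:,:2].round(3).tolist(),P.mean(0).round(3),np.linalg.norm(P[1]-P[0]).round(3),np.linalg.norm(P[2]-P[1]).round(3))
# trays: mat dark mask box
d=(cv2.cvtColor(im,6)<70)
gg=np.zeros((480,640),np.uint8);gg[208:282,338:498]=d[208:282,338:498]
cc=cv2.findContours(cv2.morphologyEx(gg,3,np.ones((5,5))),0,2)[0];cc=max(cc,key=cv2.contourArea);r=cv2.minAreaRect(cc)
P=np.array([pt(ct,*q,.002) for q in cv2.boxPoints(r)]);print("mat",P[:,:2].round(3).tolist(),P.mean(0).round(3))
# tray rims by depth: points at height
ys,xs=np.mgrid[208:282,338:498];W=np.array([pd(ct,u,v,T["d"][v,u]) for u,v in zip(xs.ravel(),ys.ravel())])
hm=((W[:,2]>.008)&(W[:,2]<.045)).reshape(xs.shape).astype(np.uint8)
for c in cv2.findContours(hm,0,2)[0]:
    if cv2.contourArea(c)>300:
        r=cv2.minAreaRect(c);print("rim",np.array(r[0])+[338,208],r[1],pt(ct,r[0][0]+338,r[0][1]+208,.037).round(3))
E
python3 m.py
```

```text
hole top [ 4  5  6  6 29] [208.4 296.3] [0.4261 0.3077 0.03  ]
hole scene [ 4  4  7  6 36] [490.1 303.2] [0.4261 0.3089 0.03  ]
ball top [ 7  4 10 10 80] [314.4 256.2] [0.521  0.0295 0.075 ]
ball scene [  7   5  12  12 114] [340.5 260.4] [0.5197 0.0301 0.075 ]
b1 [0.572 0.336 0.042]
b2 [0.592 0.24  0.042]
b3 [0.448 0.208 0.042]
socket [0.504 0.273 0.066]
punch [0.386 0.045 0.015]
jar [ 0.689 -0.147  0.076]
chan [ 0.322 -0.218  0.006]
cover [[0.594, 0.373], [0.625, 0.221], [0.426, 0.177], [0.395, 0.326]] [0.51  0.274 0.03 ] 0.155 0.204
base [[0.578, 0.064], [0.587, 0.016], [0.517, 0.004], [0.509, 0.051]] [0.548 0.034 0.025] 0.049 0.071
mat [[0.513, -0.034], [0.658, -0.053], [0.606, -0.449], [0.463, -0.426]] [ 0.56  -0.24   0.002]
rim [465.97932434 245.74827957] (41.10751724243164, 39.19747543334961) [ 0.545 -0.365  0.037]
rim [420.98620605 241.23448181] (40.40074920654297, 39.69608688354492) [ 0.559 -0.248  0.037]
rim [372.53688049 238.59426117] (40.4694709777832, 40.56001281738281) [ 0.569 -0.122  0.037]
```

View pics/crop.png

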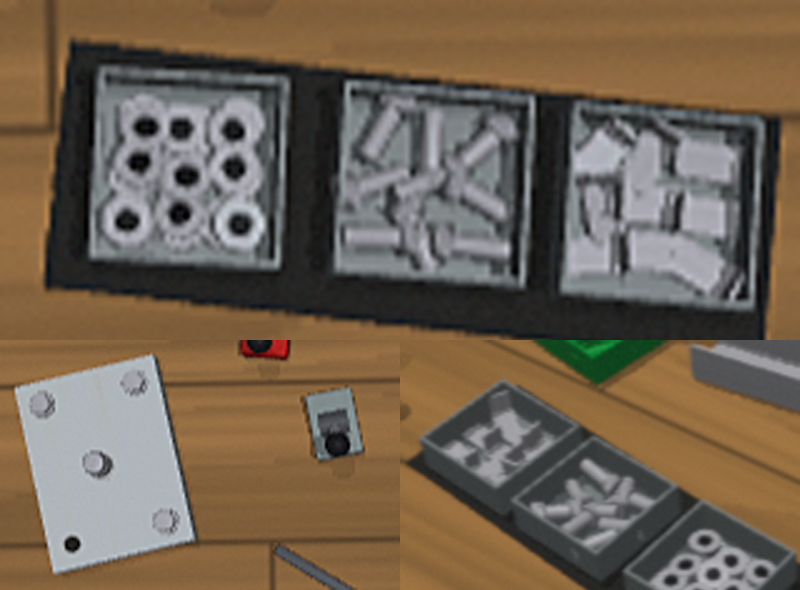

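The crops confirm it. The middle tray (421,241) holds bolts, the left one holds washers and the right one angles. The hole at (209,297) is the only dark one, and the grey switch leans toward the robot. The hole positions from the two views agree to 1 mm, and the hole lies 90 mm from the cover centre, as expected. I go ahead.

```bash
cat >> h.py <<'E'
def q(yaw): return [0,np.cos(yaw/2),np.sin(yaw/2),0]
def rep(n):
    s=env.get_state();print(n,round(s["time"],2),s["tcp_pos"].round(4),s["opening"].round(4),np.round(s["force"],1),s["qpos"].round(2))
E
python3 - <<'E'
from h import *
env.grip(0.0); rep("grip")
x,y=.426,.308
env.reach([x,y,.20],q(np.arctan2(y,x)+np.pi/2)); rep("above")
env.movel([x,y,.070],velocity=.12); rep("hole")
im,d=camera("scene");cv2.imwrite("pics/hole.png",cv2.resize(im[130:400,340:640],None,fx=2,fy=2))
env.dwell(2.4); rep("held")
env.movel([x,y,.20],velocity=.2)
E
```

```text
Traceback (most recent call last):
  File "h.py", line 14, in rep
    s=env.get_state();print(n,round(s["time"],2),s["tcp_pos"].round(4),s["opening"].round(4),np.round(s["force"],1),s["qpos"].round(2))
                                                                       ^^^^^^^^^^^^^^^^^^
AttributeError: 'float' object has no attribute 'round'
```

```bash
sed -i 's/s\["opening"\].round(4)/round(s["opening"],4)/' h.py
python3 - <<'E'
from h import *
rep("grip")
x,y=.426,.308
env.reach([x,y,.20],q(np.arctan2(y,x)+np.pi/2)); rep("above")
env.movel([x,y,.070],velocity=.12); rep("hole")
im,d=camera("scene");cv2.imwrite("pics/hole.png",cv2.resize(im[130:400,340:640],None,fx=2,fy=2))
env.dwell(2.4); rep("held")
env.movel([x,y,.20],velocity=.2)
E
```

```text
grip 0.87 [ 0.2788 -0.6147  0.25  ] 0.0001 [-0.7 -0.8  0. ] [ 1.04  0.48  0.02  1.56 -0.01  1.11 -0.08]
above 4.13 [0.4266 0.3073 0.1999] -0.0001 [-0.6  0.3 -0.6] [ 0.07  0.48 -1.03  1.91  0.49  1.02 -0.55]
hole 5.37 [0.4264 0.3085 0.0707] -0.0001 [-0.2 -0.3  0. ] [-0.07  0.65 -0.88  2.    0.7   0.81 -0.72]
held 7.82 [0.426 0.308 0.07 ] -0.0 [-0.1 -0.6 -0.2] [-0.07  0.65 -0.87  2.01  0.7   0.81 -0.72]
```

View pics/hole.png

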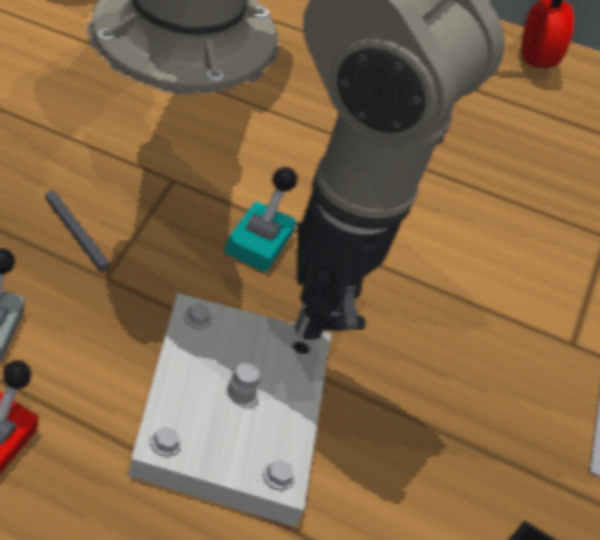

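The fingertips at about (310,328) in the crop stand just above the hole at (302,348), and nothing else is touched. Next come the tray and the lever.

Run:
```python
from h import *
x,y=.559,-.248
env.reach([x,y,.20],q(np.arctan2(y,x)+np.pi/2)); rep("above")
env.movel([x,y,.072],velocity=.12); rep("tray")
im,d=camera("scene");cv2.imwrite("pics/tray.png",cv2.resize(im[100:340,120:420],None,fx=2,fy=2))
env.dwell(2.4); rep("held")
env.movel([x,y,.20],velocity=.2)
```

```text
above 10.68 [ 0.5596 -0.2461  0.2002] -0.0002 [-0.3 -0.2  0.2] [ 0.88  0.54 -0.77  1.72  0.42  1.06 -0.45]
tray 11.89 [ 0.5597 -0.2481  0.0728] -0.0 [-0.1  0.2 -0.6] [ 0.81  0.69 -0.68  1.81  0.56  0.85 -0.56]
held 14.34 [ 0.559 -0.248  0.072] -0.0001 [-0.7  0.5  0. ] [ 0.81  0.69 -0.68  1.81  0.56  0.85 -0.56]
```

View pics/tray.png

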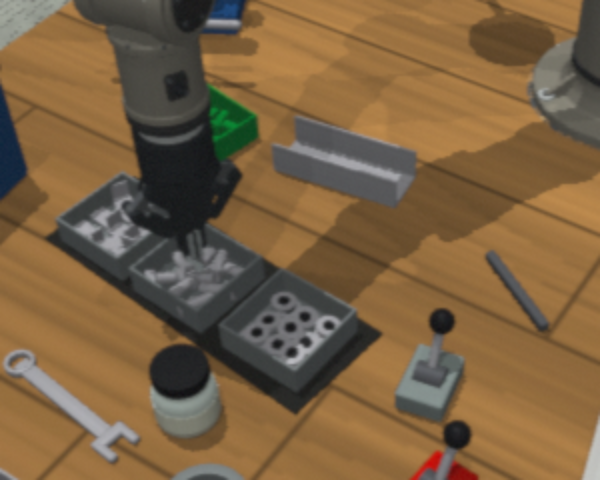

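The fingertips at about (195,255) in the crop are just above the middle of the bolt tray, clear of its rims. Now the lever.

Run:
```python
from h import *
u=np.array([np.cos(.175),np.sin(.175),0]); c=np.array([.548,.0345,0])
P=lambda s,z:(c+s*u+[0,0,z])
env.reach(P(-.09,.20),q(.175)); rep("above")
env.movel(P(-.09,.080),velocity=.12); rep("behind")
hit=env.movel(P(.025,.080),velocity=.05,stop_force=15); s=env.get_state();print(hit,(s["tcp_pos"]-c)@u);rep("pushed")
env.movel(P((s["tcp_pos"]-c)@u-.06,.080),velocity=.12)
env.movel(P(-.07,.20),velocity=.2)
env.reach([.45,-.25,.3],q(1.1)); rep("away")
for n in("scene","top"):
    im,d=camera(n);cv2.imwrite(f"pics/{n}2.png",im)
im=cv2.imread("pics/scene2.png");t=cv2.imread("pics/top2.png")
cv2.imwrite("pics/end.png",np.hstack([cv2.resize(im[120:420,130:530],None,fx=1,fy=1),cv2.resize(t[130:430,170:570],None,fx=1,fy=1)]))
for n,i,(x0,x1,y0,y1) in(("top",t,(300,330,225,268)),("scene",im,(310,360,250,300))):
    m=(cv2.cvtColor(i,6)[y0:y1,x0:x1]<45).astype(np.uint8);k,l,st,ce=cv2.connectedComponentsWithStats(m)
    for j in range(1,k):
        if st[j,4]>25: w=pt(calibration(n),*(ce[j]+[x0,y0]),.075);print(n,st[j],w.round(4),((w-c)@u).round(4))
```

```text
above 16.34 [0.4596 0.0182 0.1996] 0.0001 [-0.  -0.7  0.2] [ 0.47  0.26 -0.73  2.07  0.22  0.89 -1.78]
behind 17.49 [0.4599 0.0189 0.0806] 0.0002 [-0.3 -0.3  0.6] [ 0.34  0.46 -0.62  2.16  0.44  0.65 -1.98]
True 0.00378300779799477
pushed 19.2 [0.5517 0.0351 0.0788] 0.0001 [-1.   0.2  0.7] [ 0.28  0.58 -0.59  1.95  0.46  0.76 -1.97]
away 21.98 [ 0.4501 -0.249   0.2992] 0.0004 [0.2 0.4 0.9] [ 1.05  0.25 -0.77  1.83  0.19  1.14 -0.26]
top [ 6  5 10 10 75] [0.5765 0.0395 0.075 ] 0.0289
scene [ 15  26  12  13 120] [0.5766 0.0412 0.075 ] 0.0293
```

View pics/end.png

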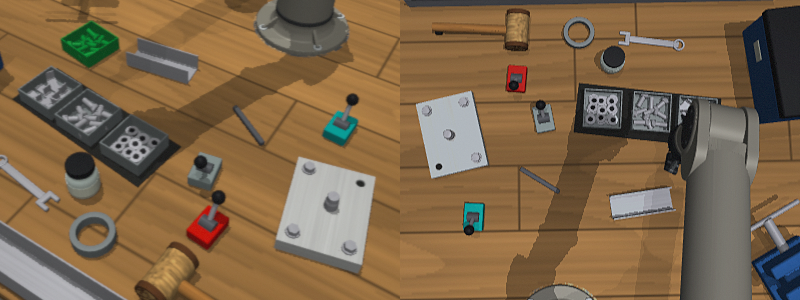

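The ball of the grey lever, at (201,161) in the scene crop, now sits at +29 mm on the block's far side in both views. That is fully over, nothing else has moved, and the arm is clear.

```bash
python3 -c "
from h import *
job.job_done(); rep('done')"
```

```text
the job is handed in; nothing more can be done
the job is handed in; nothing more can be done
```

The job is done and handed in. The arm stood clear at 22.0 s of the 56 s allowed.

- **Empty hole:** with the gripper shut, I pointed at (0.426, 0.308) with the fingertips about 21 mm above the cover's top and held for 2.4 s. The two camera views of the hole agreed to about 1 mm.
- **Bolt tray:** this is the middle tray. I pointed at its centre, (0.559, -0.248), with the fingertips about 16 mm above the rims, and held for 2.4 s.
- **Call lever:** I pushed the grey switch's lever over until it met its stop (the push was set to end at a 15 N change in force), then backed away.

**Last checks:** both cameras put the lever's ball at +29 mm, which is fully over. In the final pictures nothing appeared moved, except that the arm hid part of the angles tray in the top view; the scene view showed it in place. The force readings were near zero. No check failed or disagreed. One script stopped on a printing error just after closing the gripper, with no effect on the scene.

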